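Transfer a carrier of oiled handles to the drying rail

TASK

Take the hanging carrier with the blue tab, lift it over the red end stop at the end of the oiling rail and hang it astride the drying rail, between that rail's open end and the orange buffer. Then gently slide the carrier along the rail until it has pushed the orange buffer about halfway in (not to the bottom), let go and leave the carrier hanging straight on the drying rail. Never knock or press the carrier hard on either rail, keep the gripper off the drying rail and its buffer, and leave the other carriers and the oil tin alone.

Things in the scene. Friction and masses are not known exactly. Their poses are not given: they have to be found in the camera images.
- blue_carrier: Aluminium carrier, BLUE grip tab, two dark turned handles, 0.3 kg. Origin: middle of its slot's ceiling, which rests on the rail top; z up, y along slot and rail. Crossbar 100 (x) x 40 (y) mm, z 0 to 12. Below it two legs, 40 long in y, 8 thick, down to z -28, form an open slot 11 mm wide (x -5.5 to 5.5). Handles hang at x -36 and +36, 29 mm thick, down to z -130.
- blue_tab (a point): Centre of the foot of the blue carrier's grip tab, on top of its crossbar (12 mm above the carrier's origin, same axes). The tab is a plate 36 (x) x 14 (y) mm, rising 45 mm from here. Grip it from above across its 14 mm (fingers closing along y), fingertips about 5 mm above this point.
- oiling_rail: Fixed stand of the oiling rail (yellow strips on its foot). Origin: centre of the foot's underside; y along the rail, z up. Foot 110 x 240 x 12 mm. Rail: upright flat steel bar 8 mm thick (x), 25 high, y -130 to 130, rounded top at z 200, on two posts as thin as the bar. Red end stops, 34 (x) x 6 (y), at y -127 and +127, rise to z 216. The blue carrier hangs nearest the +y stop.
- oiling_end (a point): Point on the oiling rail's top line, 200 mm above the table, in the middle of its red +y end stop (the end next to the drying rail); the stop rises 16 mm above this point. To pass, lift the carrier straight up by 45 mm or more, its legs then clear the stop.
- drying_rail: Fixed stand of the drying rail (green strips on its foot), on the +y side, not in line with the oiling rail. Origin: centre of the foot's underside; y along the rail, z up. Foot 110 x 280 x 12 mm. Same bar, y -150 to 150, 8 mm thick, rounded top at z 200. The -y end is open, a red stop at +y. A grey clamp on it carries the orange buffer; both rise 10 mm above the rail top and are 41 mm wide.
- drying_entry (a point): Open (-y) end of the drying rail, on its top line, 200 mm above the table. From here towards +y the first 100 mm of rail are always free; the buffer's face lies 100 to 150 mm from here. Where exactly is set anew each time and is not measured: find it by feel or by eye. Bring a low-held carrier in along the rail's line, a handle each side of the bar. The clamp holds well over 25 N.
- buffer (a joint): The orange friction buffer on the clamp: how far it is pushed in, in m, along the drying rail's +y. 0 at the start (fully out), 0.012 = bottomed on its stop, 0.006 = halfway. It gives at about 6 N and has no spring: it stays where it is pushed.
- white_carrier: Bystander: same carrier with a WHITE tab and light wooden handles, hanging on the oiling rail further from its +y stop. Axes, origin and sizes as for the blue carrier. Leave alone.
- grey_carrier: Bystander: same carrier with a GREY tab and light wooden handles, hanging on the drying rail beyond the clamp. Leave alone.
- oil_tin: Bystander: tin 80 mm in diameter, 110 mm high, standing on the table beyond the rails; origin at the centre of its underside. Leave alone.
There are look-alikes about, which are no part of the job. What is shaped like the blue_carrier but pink is not meant.

How it is judged:
On the way, in this order (a step that is already met when the one before it is completed fails the run):
1. the blue carrier is lifted over the red end stop of the oiling rail (passes above the stop, its legs clear of it) (z of blue_carrier in the frame of oiling_rail above 0.242 m and y of blue_carrier in the frame of oiling_rail between 0.095 and 0.175 m and x of blue_carrier in the frame of oiling_rail between -0.07 and 0.07 m), for 0.05 s.
2. the blue carrier sits astride the drying rail in front of the buffer, the buffer still out (z of blue_carrier in the frame of drying_rail between 0.196 and 0.205 m and x of blue_carrier in the frame of drying_rail between -0.006 and 0.006 m and angle between the y axis of blue_carrier and the y axis of drying_rail, either way round below 0.2 rad and angle between blue_carrier's own z axis and vertical below 0.15 rad and y of blue_carrier in the frame of drying_rail between -0.15 and 0 m and value of joint buffer below 0.002 m), for 0.2 s.
3. the carrier, astride the rail, has pushed the buffer 3 to 9 mm in (z of blue_carrier in the frame of drying_rail between 0.196 and 0.205 m and x of blue_carrier in the frame of drying_rail between -0.006 and 0.006 m and angle between the y axis of blue_carrier and the y axis of drying_rail, either way round below 0.2 rad and angle between blue_carrier's own z axis and vertical below 0.15 rad and value of joint buffer between 0.003 and 0.009 m), for 0.2 s.
At the end, for the whole second after the job is handed in: The blue carrier hangs released, still, astride the drying rail on the open side of the buffer, at most 80 mm before mid rail: slot ceiling at most 5 mm above the rail top, within 6 mm of its centre line, along it within 0.2 rad, upright within 0.15 rad; buffer 3 to 9 mm in (all of step 3 and y of blue_carrier in the frame of drying_rail between -0.08 and 0 m and linear speed of blue_carrier below 0.02 m/s and contact force between the fingers and blue_carrier below 0.1 N); the robot touches nothing.
It fails at once if the buffer is bottomed (pushed in more than 11 mm) (value of joint buffer above 0.011 m).
It fails at once if the blue carrier is pressed on either rail or the buffer with more than 20 N (contact force between blue_carrier and oiling_rail above 20 N or contact force between blue_carrier and drying_rail above 20 N).
It fails at once if the gripper presses on the drying rail, its clamp or buffer (more than 2 N) (contact force between the fingers and drying_rail above 2 N).
It fails at once if another carrier or the oil tin is disturbed (moved more than 15 mm) (distance of any of white_carrier, grey_carrier, oil_tin from where it was at the start of the episode above 0.015 m).
It also fails if it takes over 58 s, if anything falls off the work surface, if the arm or the gripper's body presses on something with over 40 N, if the wrist force passes 120 N, or if a joint passes its speed limit or range.

ROBOT

A 6-joint arm with a two-finger parallel gripper is mounted at the origin on the work surface. World frame = base frame: x ahead of the robot, y to its left, z up, the work surface at z = 0. Lengths are in m, angles in rad, forces in N, time in s.
With the tool pointing down it reaches from about 0.25 to 0.725 m from the base axis. Payload 4 kg.
Tool frame: the origin (TCP) lies at the very end of the fingers, on their centre line; the grasp point (between the pads) lies 19 mm behind it; z points along the fingers, y is the direction in which the jaws open and shut (so a half turn about z gives the same grasp; the last joint's range is limited). The gripper opens to 85 mm and grips with 20 to 120 N. Pads are 22 mm wide; open, the fingers measure 114 mm over their backs; the gripper's body (76 mm by 85 mm) begins 54 mm behind the grasp point. The pads swing forward as they close: fully open they stand 13 mm farther back than shut.
Start: joints at [1.141, 0.241, 0.005, 1.335, 0, 1.571], TCP at [0.208, 0.455, 0.231] pointing down, gripper open.
Joint ranges: [-2.72, 2.72], [-1.05, 1.87], [-1.09, 1.28], [-1.99, 2.15], [-1.42, 1.44], [-3.14, 3.14]. Speed limits (rad/s): [2.79, 2.79, 3.14, 3.14, 3.14, 3.14].

INTERFACE

Orientations are given as a unit quaternion [x, y, z, w].
In Python, from workcell import bot gives the robot as it stands.
- The arm moves only by the shell command python3 -m crank 'ROWS'. ROWS is JSON, a list that holds one entry, the list of rows, each a list of 5 numbers: the shift along the tool's x, y, z in mm, then the turn about the tool's z in degrees, then the closure in counts, from 0 (fully open) to 255 (shut). In form: [[[tx, ty, tz, turn, grip], ...]]. A call has 1 to 12 rows; each row shifts and turns the pose as measured when the row begins, along the tool's axes as they then stand; what a row does not reach is not made up. A row lasts 1/8 s, in which the tool goes at most 62.5 mm and 10.7 degrees, less where a joint would pass 70% of its speed; a pose out of reach is approached as far as the arm can. A call is refused whole if a number of a shift passes 62.5 or a number of a turn 10.7, either way. A call with a gripper value outside its range is refused whole. The fingers move at their own pace and stop on an object; the grip force is fixed at half the most. Time passes only in rows, so rows that do not move let the fingers close. It gives the time, the measured TCP pose, the force and the opening at its end, in the units of the state.
- bot.get_obs(): the state, without advancing time (a new reading comes with each control period).
- bot.camera(name): name is "scene" or "side" or "wrist"; returns a dict with "img" (420x560x3 uint8, blue, green, red), "depth" (420x560 float32, m along the optical axis (not along the pixel's ray), 0 where there is no reading), "fx", "fy", "cx", "cy" (pixels), "R" (3x3) and "t" (3): a world point X has camera coordinates R X + t; the wrist camera has in their place "T_tool_cam" (4x4, takes a point from camera to tool coordinates, whose origin is the TCP and whose axes are the flange's). Camera axes: x right, y down, z forward; pixel columns grow to the right and rows downward; lengths in m; the calibration is good to about 2 mm. The wrist camera is an equidistant fisheye: a pixel r from the principal point sees the ray r / f radians off the axis. A picture is of the moment at which its call begins: read the wrist's pose just before it.
- bot.job_done(): hands the job in, once; it reports no verdict.
The state is a dict: "clock": time; "joint_pos": joint angles; "joint_vel": joint speeds; "tau": joint torques, N m; "eef_pos": TCP position; "tool_rot": TCP orientation; "ft_force": force on the tool from outside, world axes, zero at the start; "ft_torque": the same for the moment, N m; "grip_width": finger opening in m.
Only numpy, scipy, OpenCV 4.12 (cv2) and the standard library are available. Lean on these libraries where they do the work, as an engineer would, in place of code of your own. Each camera call takes 0.05 s, during which the arm holds its last target.

## Working session

There is one attempt and no reset: what is moved stays moved. The work goes in short steps, Python scripts to look and compute and a shell command to move; the robot and the scene stay as the last step left them, time stands still between calls to the robot, and variables do not carry over. Pictures are saved under pics/ and viewed, and the job is handed in when it is done.

```bash
ls; mkdir -p pics
cat > h.py <<'E'
from workcell import bot
import cv2, numpy as np
def save(cam,name):
    c=bot.camera(cam); cv2.imwrite('pics/'+name,c['img']); np.savez('pics/'+name+'.npz',**{k:v for k,v in c.items()}); return c
E
python3 - <<'E'
from h import *
o=bot.get_obs();print({k:np.round(v,3) for k,v in o.items()})
for n in('scene','side','wrist'):
    c=save(n,n+'0.png');print(n,c['fx'],c['cx'],c['cy'],[np.round(c[k],3).tolist() for k in('R','t','T_tool_cam') if k in c])
E
```

```text
pics
{'clock': np.float64(0.0), 'joint_pos': array([ 1.141,  0.241,  0.004,  1.335, -0.   ,  1.571]), 'joint_vel': array([ 0.002, -0.001, -0.   , -0.003,  0.002, -0.002]), 'tau': array([ 1.0000e-03, -3.7231e+01,  2.5241e+01,  1.7000e-02,  0.0000e+00,
       -0.0000e+00]), 'eef_pos': array([0.208, 0.454, 0.23 ]), 'tool_rot': array([ 0.213,  0.977, -0.001, -0.   ]), 'ft_force': array([-0.526, -0.779,  0.168]), 'ft_torque': array([0.012, 0.03 , 0.063]), 'grip_width': np.float64(0.086)}
scene 513.6725286771439 275.61995469305776 208.3944072704256 [[[0.496, 0.868, -0.001], [0.728, -0.417, -0.545], [-0.473, 0.269, -0.839]], [-0.233, -0.39, 1.762]]
side 408.0065203759827 278.521416138263 213.3682882370759 [[[-0.881, -0.473, 0.005], [-0.341, 0.628, -0.699], [0.327, -0.618, -0.715]], [0.505, 0.349, 0.845]]
wrist 325.19226210127806 280.44332082568235 211.2409094638579 [[[-0.0, -0.966, -0.26, 0.066], [1.0, -0.0, -0.001, -0.001], [0.0, -0.26, 0.966, -0.143], [0.0, 0.0, 0.0, 1.0]]]
```

View pics/scene0.png

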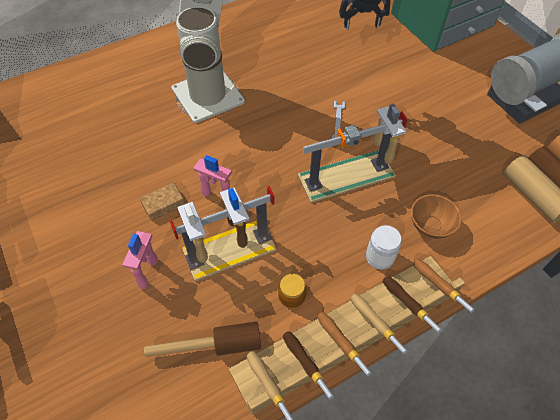

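View pics/side0.png

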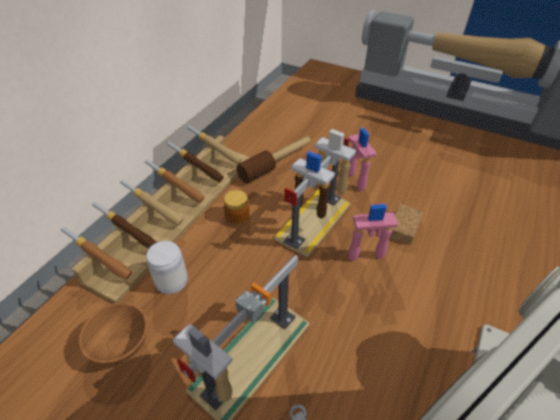

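View pics/wrist0.png

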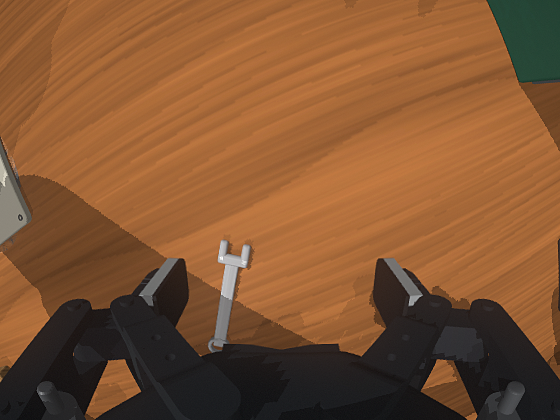

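Candidates: scene (234,200) has an aluminium crossbar and dark handles on the yellow-strip rail, which fits. Those at (211,163) and (135,243) have pink bodies and stand on the table, so they are look-alikes. I'll confirm with a crop and measure.

```bash
cat >> h.py <<'E'
def cloud(c):
    d=c['depth'];v,u=np.mgrid[0:d.shape[0],0:d.shape[1]]
    P=np.stack([(u-c['cx'])/c['fx']*d,(v-c['cy'])/c['fy']*d,d],-1)
    X=(P-c['t'])@c['R']; X[d<=0]=np.nan; return X
def ray(c,u,v,z):
    C=-c['R'].T@c['t']; r=c['R'].T@np.array([(u-c['cx'])/c['fx'],(v-c['cy'])/c['fy'],1]); return C+r*(z-C[2])/r[2]
E
python3 - <<'E'
from h import *
for n in('scene','side'):
    c=np.load(f'pics/{n}0.png.npz');X=cloud(c);hsv=cv2.cvtColor(c['img'],cv2.COLOR_BGR2HSV)
    def blobs(nm,lo,hi,mn=25):
        m=cv2.inRange(hsv,lo,hi);k,l,s,ce=cv2.connectedComponentsWithStats(m)
        for i in range(1,k):
            if s[i,4]>=mn:
                p=X[l==i];p=p[~np.isnan(p[:,0])]
                print(n,nm,ce[i].round(1),s[i,4],'med',np.median(p,0).round(3),'z',np.percentile(p[:,2],[5,95]).round(3))
    blobs('blue',(105,140,60),(125,255,255)); blobs('red',(0,170,90),(4,255,255)); blobs('red',(172,170,90),(180,255,255));blobs('orange',(6,190,180),(14,255,255),15)
    blobs('yel',(24,150,130),(32,255,255),60); blobs('green',(65,80,60),(90,255,255),60)
    a=(slice(150,290),slice(110,290)) if n=='scene' else (slice(110,260),slice(260,420))
    b=(slice(85,210),slice(280,420)) if n=='scene' else (slice(250,410),slice(160,320))
    for t,s in(('a',a),('b',b)): cv2.imwrite(f'pics/{n}_{t}.png',cv2.resize(c['img'][s],None,fx=4,fy=4,interpolation=cv2.INTER_CUBIC)[:600,:800])
E
```

```text
scene blue [211.1 163.3] 163 med [ 0.406 -0.163  0.174] z [0.149 0.189]
scene blue [233.2 198.8] 138 med [ 0.587 -0.183  0.254] z [0.221 0.259]
scene blue [132.8 242.4] 93 med [ 0.536 -0.436  0.186] z [0.155 0.19 ]
scene red [403.3 118.7] 49 med [0.557 0.359 0.208] z [0.195 0.219]
scene red [270.7 194.5] 48 med [ 0.598 -0.086  0.211] z [0.187 0.218]
scene red [173.2 228.2] 36 med [ 0.568 -0.337  0.215] z [0.19  0.218]
scene yel [219.6 235.4] 111 med [ 0.526 -0.214  0.013] z [0.009 0.017]
scene yel [236.5 260.2] 141 med [ 0.62  -0.207  0.012] z [0.009 0.017]
scene green [424.  18.] 1956 med [0.138 0.809 0.082] z [0.012 0.18 ]
scene green [348.4 160.2] 160 med [0.484 0.25  0.013] z [0.007 0.018]
scene green [352.  185.5] 248 med [0.569 0.207 0.012] z [0.008 0.017]
side blue [516.3  19.1] 3128 med [ 0.249 -1.349  0.243] z [0.18 0.31]
side blue [520.9  84.2] 436 med [ 1.320e-01 -1.349e+00 -1.000e-03] z [-0.023  0.025]
side blue [363.3 137. ] 106 med [ 0.528 -0.419  0.173] z [0.152 0.187]
side blue [313.1 161.4] 208 med [ 0.574 -0.171  0.242] z [0.219 0.257]
side blue [376.9 211.8] 199 med [ 0.398 -0.153  0.174] z [0.152 0.187]
side red [290.7 193.5] 32 med [ 0.583 -0.078  0.212] z [0.19  0.216]
side red [183.8 365.4] 38 med [0.549 0.365 0.215] z [0.213 0.217]
side yel [327.9 224.8] 113 med [ 0.528 -0.207  0.012] z [0.01  0.015]
side green [238.3 337. ] 100 med [0.567 0.201 0.012] z [0.01  0.014]
side green [260.7 374.5] 349 med [0.483 0.253 0.012] z [0.01  0.014]
```

View pics/scene_a.png

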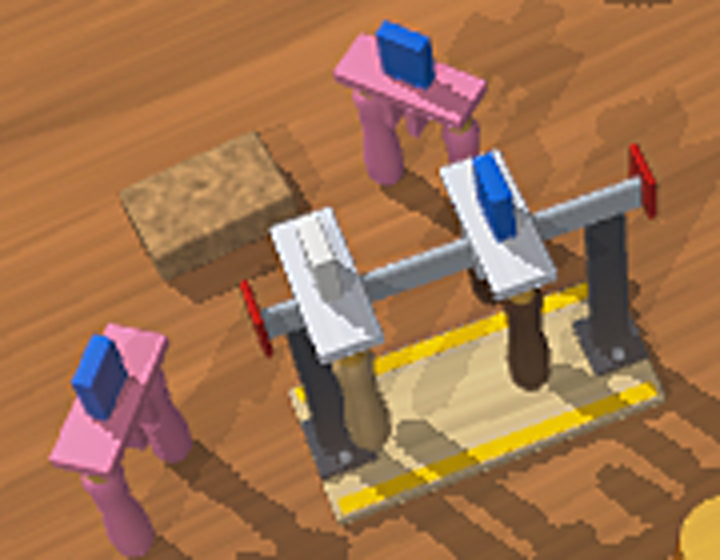

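View pics/scene_b.png

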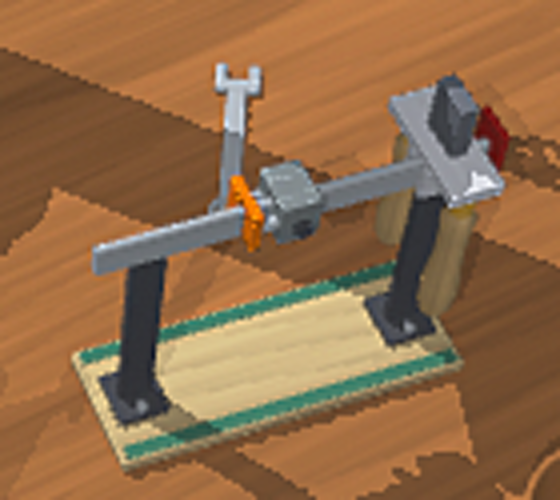

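View pics/side_b.png

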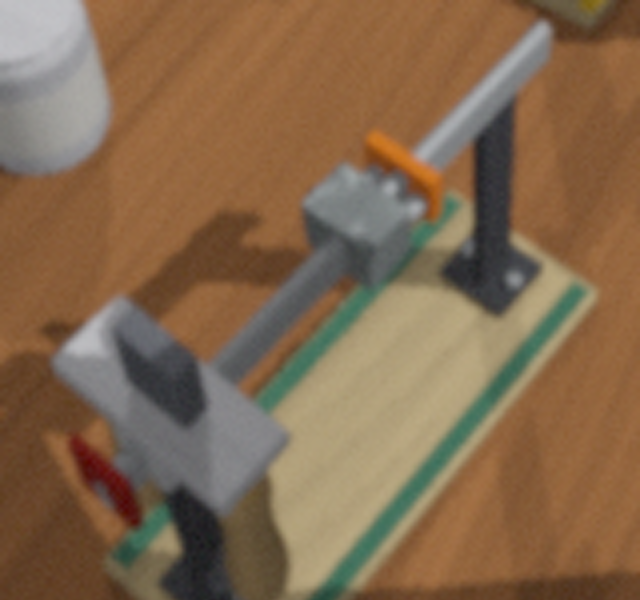

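View pics/side_a.png

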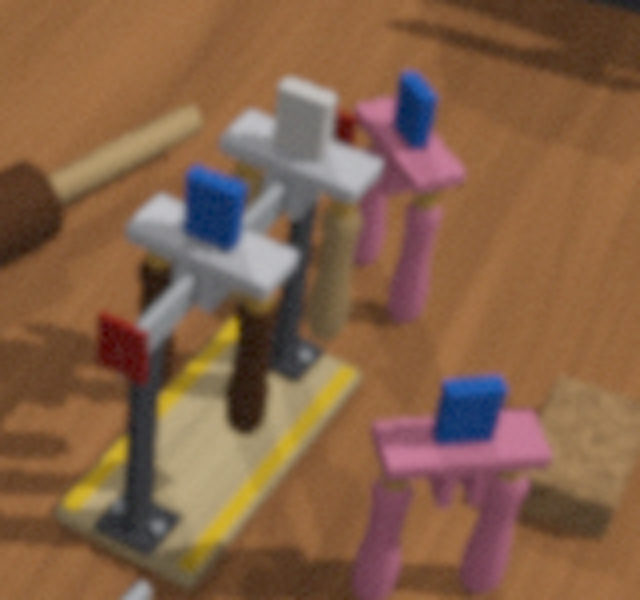

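The crops confirm it: the carrier on the yellow-strip rail has a blue tab, silver crossbar and dark handles, and the others are pink. Next I fit the rails.

Run:
```python
from h import *
for n in('scene','side'):
    c=np.load(f'pics/{n}0.png.npz');X=cloud(c).reshape(-1,3);hsv=cv2.cvtColor(c['img'],cv2.COLOR_BGR2HSV).reshape(-1,3)
    print(n,'cam',(-c['R'].T@c['t']).round(3))
    for nm,(x0,x1,y0,y1),lo in(('oil',(.54,.63,-.36,-.05),0),('dry',(.45,.62,.05,.4),0)):
        m=(X[:,0]>x0)&(X[:,0]<x1)&(X[:,1]>y0)&(X[:,1]<y1)
        g=X[m&(X[:,2]>.195)&(X[:,2]<.204)&(hsv[:,1]<90)]
        for it in range(15):
            if it==0:
                best=None;rng=np.random.default_rng(0)
                for _ in range(800):
                    a,b=g[rng.choice(len(g),2,False),:2];d=b-a;L=np.hypot(*d)
                    if L<.06: continue
                    d/=L;r=np.abs((g[:,:2]-a)@[d[1],-d[0]]);s=(r<.004).sum()
                    if best is None or s>best[0]:best=(s,r<.004)
                k=best[1]
            p=g[k,:2].mean(0);d=np.linalg.svd(g[k,:2]-p,full_matrices=False)[2][0];d*=np.sign(d[1])
            r=(g[:,:2]-p)@[d[1],-d[0]];k=np.abs(r)<.005
        s=(g[k,:2]-p)@d
        print(nm,'n',k.sum(),'p',p.round(4),'yaw',np.arctan2(-d[0],d[1]).round(4),'ends',(p+d*s.min()).round(4),(p+d*s.max()).round(4),'z',g[k,2].mean().round(4))
        # foot
        f=X[m|((X[:,0]>.42)&(X[:,0]<.7)&(X[:,1]>y0)&(X[:,1]<y1))]
    # orange
    m=(hsv[:,0]>6)&(hsv[:,0]<16)&(hsv[:,1]>180)&(X[:,2]>.17)&(X[:,2]<.22)&(X[:,1]>.05)&(X[:,1]<.4)
    print('orange',m.sum(),np.percentile(X[m],[2,50,98],axis=0).round(3).tolist())
    # crossbar tops
    m=(X[:,2]>.208)&(X[:,2]<.216)&(hsv[:,1]<60)
    q=X[m&(X[:,0]>.5)&(X[:,0]<.66)&(X[:,1]>-.23)&(X[:,1]<-.12)]
    if len(q)>4: print('bluebar',len(q),cv2.minAreaRect((q[:,:2]*1000).astype(np.float32)))
    m=(hsv[:,0]>105)&(hsv[:,0]<125)&(hsv[:,1]>140)&(X[:,2]>.253)&(X[:,2]<.262);q=X[m&(X[:,1]>-.25)&(X[:,1]<-.1)]
    if len(q)>4: print('tabtop',len(q),q.mean(0).round(4),cv2.minAreaRect((q[:,:2]*1000).astype(np.float32)))
```

```text
scene cam [ 1.233 -0.435  1.265]
oil n 203 p [ 0.5771 -0.1963] yaw -0.1124 ends [ 0.5618 -0.3318] [ 0.5895 -0.086 ] z 0.1989
dry n 184 p [0.5213 0.1879] yaw -0.173 ends [0.5003 0.0676] [0.5514 0.36  ] z 0.1989
orange 71 [[0.499, 0.17, 0.178], [0.528, 0.175, 0.201], [0.539, 0.186, 0.212]]
bluebar 369 ((578.2366333007812, -180.25308227539062), (40.61951446533203, 101.98133087158203), 83.35816192626953)
tabtop 74 [ 0.5795 -0.1811  0.257 ] ((577.9415283203125, -180.94119262695312), (13.649219512939453, 38.463741302490234), 85.10199737548828)
side cam [0.288 0.542 0.845]
oil n 112 p [ 0.5742 -0.1839] yaw -0.1109 ends [ 0.5577 -0.3316] [ 0.5839 -0.0971] z 0.1984
dry n 442 p [0.5205 0.2116] yaw -0.1753 ends [0.4958 0.0725] [0.5482 0.3677] z 0.1984
orange 129 [[0.496, 0.175, 0.185], [0.516, 0.183, 0.208], [0.539, 0.367, 0.212]]
bluebar 355 ((575.9025268554688, -176.02908325195312), (42.84891891479492, 99.62159729003906), 84.0776138305664)
tabtop 50 [ 0.573  -0.1735  0.2558] ((574.7538452148438, -174.74795532226562), (13.285561561584473, 32.374755859375), 85.5468521118164)
```

```bash
cat >> h.py <<'E'
from scipy.spatial.transform import Rotation as Rn
def togo(x,y,z,yaw):
    o=bot.get_obs();R=Rn.from_quat(o['tool_rot']).as_matrix();p=np.array(o['eef_pos'])
    d=R.T@(np.array([x,y,z])-p)*1000; cur=np.arctan2(-R[0,1],R[1,1])
    a=-(yaw-cur); a=(a+np.pi/2)%np.pi-np.pi/2
    print('clk',round(float(o['clock']),2),'p',p.round(4),'yaw',cur.round(4),'tilt',np.degrees(np.arccos(-R[2,2])).round(2),'F',np.round(o['ft_force'],1),'w',round(float(o['grip_width']),4),'SHIFT',d.round(1),'TURN',np.degrees(a).round(2))
    return d,a
E
python3 - <<'E'
from h import *
togo(.52,-.10,.36,-.112)
E
python3 -m crank '[[[0,0,-60,0,0],[0,0,-60,0,0],[0,0,0,-9,0],[0,0,0,-9,0]]]'
python3 - <<'E'
from h import *
togo(.54,-.15,.35,-.112)
E
```

```text
clk 0.15 p [0.2082 0.4541 0.2306] yaw -0.4298 tilt 0.09 F [-0.2  0.7  0.5] w 0.0856 SHIFT [-514.4 -374.  -128.8] TURN -18.21
clock: 0.65
eef_pos: [0.207, 0.4516, 0.35]
tool_rot: [0.053, 0.999, -0.006, -0.002]
ft_force: [-0.3, -0.0, -0.7]
grip_width: 0.0852
clk 0.65 p [0.207  0.4516 0.35  ] yaw -0.106 tilt 0.7 F [-0.3 -0.  -0.7] w 0.0852 SHIFT [-394.8 -562.9    5. ] TURN 0.34
```

```bash
python3 -m crank '[[[-40,-56,0,0,0],[-40,-56,0,0,0],[-40,-56,0,0,0],[-40,-56,0,0,0],[-40,-56,0,0,0],[-40,-56,0,0,0],[-40,-56,0,0,0],[-40,-56,0,0,0],[-40,-56,0,0,0],[-30,-50,0,0,0],[0,0,0,0,0]]]'
python3 - <<'E'
from h import *
togo(.5771,-.1781,.32,-.112)
save('wrist','w1.png')
E
```

```text
clock: 2.02
eef_pos: [0.5139, -0.0967, 0.3501]
tool_rot: [0.05, 0.999, -0.006, -0.004]
ft_force: [-0.4, 0.4, 0.0]
grip_width: 0.0853
clk 2.02 p [ 0.5139 -0.0967  0.3501] yaw -0.0999 tilt 0.8 F [-0.4  0.4  0. ] w 0.0853 SHIFT [-71.2 -74.3  30.5] TURN 0.69
```

View pics/w1.png

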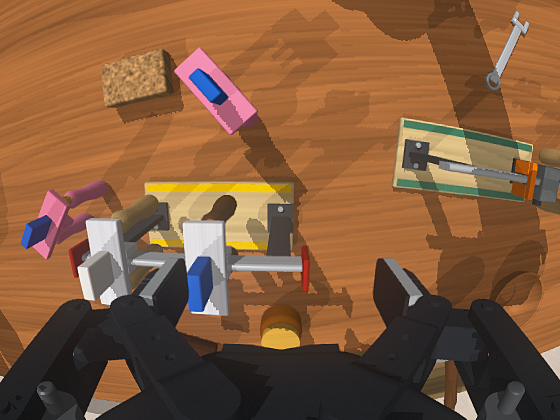

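The wrist view shows the blue carrier at (207,270), its red stop at (306,268), the drying rail's open end at about (435,163) and the orange buffer at (525,180). I measure in this view too.

```bash
cat >> h.py <<'E'
def wcloud(c,p,q):
    d=c['depth'].astype(float);v,u=np.mgrid[0:d.shape[0],0:d.shape[1]]
    a=(u-c['cx'])/c['fx'];b=(v-c['cy'])/c['fy'];r=np.hypot(a,b);s=np.where(r>1e-6,np.tan(r)/np.maximum(r,1e-6),1)
    P=np.stack([a*s*d,b*s*d,d],-1);T=c['T_tool_cam'];P=P@T[:3,:3].T+T[:3,3]
    X=P@Rn.from_quat(q).as_matrix().T+p; X[d<=0]=np.nan; return X
def linefit(g,tol=.005):
    rng=np.random.default_rng(0);best=(0,None)
    for _ in range(800):
        a,b=g[rng.choice(len(g),2,False),:2];d=b-a;L=np.hypot(*d)
        if L<.04: continue
        d/=L;k=np.abs((g[:,:2]-a)@[d[1],-d[0]])<.004
        if k.sum()>best[0]:best=(k.sum(),k)
    k=best[1]
    for _ in range(10):
        p=g[k,:2].mean(0);d=np.linalg.svd(g[k,:2]-p,full_matrices=False)[2][0];d=d*np.sign(d[1]);k=np.abs((g[:,:2]-p)@[d[1],-d[0]])<tol
    s=(g[k,:2]-p)@d
    print('n',k.sum(),'p',p.round(4),'yaw',np.arctan2(-d[0],d[1]).round(4),'ends',(p+d*s.min()).round(4),(p+d*s.max()).round(4),'z',g[k,2].mean().round(4)); return p,d
def wmeas(name):
    o=bot.get_obs();c=save('wrist',name);X=wcloud(c,np.array(o['eef_pos']),o['tool_rot']).reshape(-1,3)
    return c,X,cv2.cvtColor(c['img'],cv2.COLOR_BGR2HSV).reshape(-1,3)
E
python3 - <<'E'
from h import *
c,X,h=wmeas('w2.png')
print('table z',np.nanpercentile(X[:,2],[5,20,40]).round(4))
for nm,(x0,x1,y0,y1) in(('oil',(.54,.63,-.15,-.09)),('dry',(.45,.62,.05,.4))):
    m=(X[:,0]>x0)&(X[:,0]<x1)&(X[:,1]>y0)&(X[:,1]<y1)
    print(nm);linefit(X[m&(X[:,2]>.193)&(X[:,2]<.206)&(h[:,1]<90)])
b=(h[:,0]>105)&(h[:,0]<125)&(h[:,1]>140)&(X[:,2]>.245)&(X[:,1]<-.1);print('tabtop',b.sum(),cv2.minAreaRect((X[b][:,:2]*1000).astype(np.float32)),X[b][:,2].mean())
b=(h[:,1]<70)&(X[:,2]>.206)&(X[:,2]<.218)&(abs(X[:,1]+.178)<.04)&(abs(X[:,0]-.577)<.08);print('bar',b.sum(),cv2.minAreaRect((X[b][:,:2]*1000).astype(np.float32)),X[b][:,2].mean())
b=(h[:,0]>6)&(h[:,0]<16)&(h[:,1]>180)&(X[:,2]>.17)&(X[:,2]<.22)&(X[:,1]>.05)&(X[:,1]<.3);print('or',b.sum(),np.percentile(X[b],[2,50,98],axis=0).round(4).tolist())
b=((h[:,0]<5)|(h[:,0]>172))&(h[:,1]>150)&(X[:,2]>.19)&(X[:,2]<.225)&(X[:,1]<0)&(X[:,1]>-.15);print('red',b.sum(),np.percentile(X[b],[2,50,98],axis=0).round(4).tolist())
E
```

```text
table z [-0.0009 -0.      0.0008]
oil
n 542 p [ 0.5807 -0.1199] yaw -0.1056 ends [ 0.5775 -0.1501] [ 0.5839 -0.0899] z 0.1986
dry
n 691 p [0.5062 0.1271] yaw -0.1741 ends [0.4961 0.0693] [0.5268 0.2439] z 0.1993
tabtop 516 ((550.6403198242188, -166.2688751220703), (22.054718017578125, 90.04789733886719), 64.30255889892578) 0.25945318941044293
bar 2563 ((575.505859375, -178.7088165283203), (40.450748443603516, 100.63447570800781), 83.65279388427734) 0.21199545367427175
or 636 [[0.4957, 0.171, 0.1787], [0.5154, 0.1758, 0.2014], [0.5343, 0.1822, 0.2111]]
red 244 [[0.5691, -0.0861, 0.1918], [0.5807, -0.0826, 0.2155], [0.6006, -0.0792, 0.2173]]
```

```bash
python3 -m crank '[[[-35,-38,0,0.6,110],[-35,-40,20,0,110],[0,0,20,0,110],[0,0,0,0,110]]]'
python3 - <<'E'
from h import *
togo(.576,-.1785,.217,-.111)
c,X,h=wmeas('w3.png')
b=(h[:,1]<70)&(X[:,2]>.206)&(X[:,2]<.218)&(abs(X[:,1]+.178)<.04)&(abs(X[:,0]-.577)<.08);print('bar',b.sum(),cv2.minAreaRect((X[b][:,:2]*1000).astype(np.float32)),X[b][:,2].mean())
b=(h[:,0]>105)&(h[:,0]<125)&(h[:,1]>140)&(X[:,2]>.252)&(abs(X[:,1]+.178)<.03)&(abs(X[:,0]-.577)<.04);print('tabtop',b.sum(),cv2.minAreaRect((X[b][:,:2]*1000).astype(np.float32)),X[b][:,2].mean())
b=(X[:,2]>.206)&(X[:,2]<.218)&(h[:,1]<70)&(X[:,1]<-.22)&(X[:,1]>-.35)&(abs(X[:,0]-.57)<.08);print('white y max',np.percentile(X[b][:,1],99) if b.sum() else None)
E
```

```text
clock: 2.62
eef_pos: [0.5747, -0.1729, 0.3111]
tool_rot: [0.048, 0.999, -0.004, -0.004]
ft_force: [0.6, 0.0, 0.5]
grip_width: 0.0487
clk 2.62 p [ 0.5747 -0.1729  0.3111] yaw -0.0958 tilt 0.68 F [0.6 0.  0.5] w 0.0487 SHIFT [-2.5 -4.7 94.2] TURN 0.87
bar 4930 ((575.4662475585938, -179.11534118652344), (40.18815994262695, 99.98123931884766), 83.60819244384766) 0.2122101108401202
tabtop 1099 ((573.7327880859375, -189.13783264160156), (34.18241500854492, 35.217247009277344), 81.30208587646484) 0.2582926726836447
white y max -0.26517128246153704
```

View pics/w3.png

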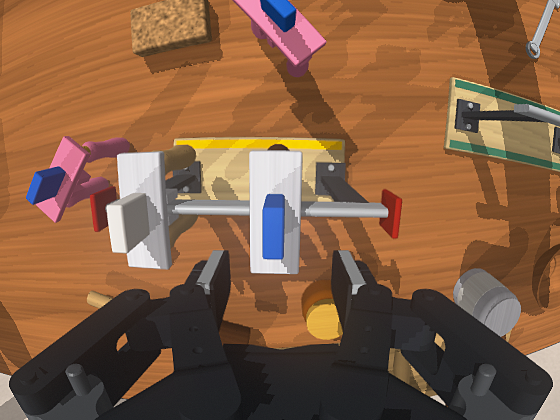

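The blue tab sits between the open fingers, at (273,225). I descend to it.

```bash
python3 -m crank '[[[-2,-5,30,0.9,110],[0,0,30,0,110],[0,0,20,0,110],[0,0,0,0.5,110]]]'
python3 - <<'E'
from h import *
togo(.5758,-.179,.217,-.112)
E
```

```text
clock: 3.18
eef_pos: [0.5777, -0.1734, 0.239]
tool_rot: [0.056, 0.998, -0.006, 0.003]
ft_force: [-1.2, 0.6, 0.5]
grip_width: 0.0487
clk 3.17 p [ 0.5777 -0.1734  0.239 ] yaw -0.1129 tilt 0.74 F [-1.2  0.6  0.5] w 0.0487 SHIFT [ 1.4 -5.5 22. ] TURN -0.05
```

```bash
python3 -m crank '[[[1,-6,0,0,110],[0,0,0,0,110]]]'
python3 - <<'E'
from h import *
togo(.5758,-.179,.217,-.112)
togo(.5758,-.179,.217,-.112)
E
```

```text
clock: 3.42
eef_pos: [0.5772, -0.1787, 0.2432]
tool_rot: [0.055, 0.998, -0.007, 0.006]
ft_force: [-0.7, -0.4, 0.8]
grip_width: 0.0485
clk 3.42 p [ 0.5772 -0.1787  0.2432] yaw -0.1111 tilt 1.0 F [-0.7 -0.4  0.8] w 0.0485 SHIFT [ 1.7 -0.1 26.2] TURN 0.05
clk 3.42 p [ 0.5772 -0.1787  0.2432] yaw -0.1111 tilt 1.0 F [-0.7 -0.4  0.8] w 0.0485 SHIFT [ 1.7 -0.1 26.2] TURN 0.05
```

```bash
python3 -m crank '[[[1,0,14,0,110]]]'
python3 - <<'E'
from h import *
togo(.5758,-.179,.217,-.112)
E
python3 -m crank '[[[0,0,0,0,110]]]'
python3 - <<'E'
from h import *
togo(.5758,-.179,.217,-.112)
print(bot.get_obs()['tool_rot'])
E
```

```text
clock: 3.55
eef_pos: [0.5777, -0.1792, 0.2312]
tool_rot: [0.056, 0.998, -0.007, 0.008]
ft_force: [-0.5, -0.2, -0.7]
grip_width: 0.0488
clk 3.55 p [ 0.5777 -0.1792  0.2312] yaw -0.1112 tilt 1.24 F [-0.5 -0.2 -0.7] w 0.0488 SHIFT [ 2.2  0.2 14.1] TURN 0.05
clock: 3.68
eef_pos: [0.5768, -0.179, 0.2297]
tool_rot: [0.056, 0.998, -0.007, 0.007]
ft_force: [-0.2, 0.4, -1.0]
grip_width: 0.0485
clk 3.67 p [ 0.5768 -0.179   0.2297] yaw -0.1113 tilt 1.11 F [-0.2  0.4 -1. ] w 0.0485 SHIFT [ 1.2  0.1 12.6] TURN 0.04
[ 0.0555711   0.99840788 -0.00683499  0.0068447 ]
```

```bash
python3 -m crank '[[[1,0,13,0,110]]]'
python3 -m crank '[[[0,0,0,0,110]]]'
python3 - <<'E'
from h import *
togo(.5758,-.179,.217,-.112)
E
```

```text
clock: 3.8
eef_pos: [0.5769, -0.1794, 0.2174]
tool_rot: [0.056, 0.998, -0.007, 0.008]
ft_force: [-0.3, -0.4, 0.4]
grip_width: 0.0489
clock: 3.92
eef_pos: [0.5757, -0.1791, 0.2152]
tool_rot: [0.056, 0.998, -0.007, 0.006]
ft_force: [-0.9, -0.4, 0.4]
grip_width: 0.0487
clk 3.92 p [ 0.5757 -0.1791  0.2152] yaw -0.1115 tilt 1.06 F [-0.9 -0.4  0.4] w 0.0487 SHIFT [-0.1  0.1 -1.8] TURN 0.03
```

```bash
python3 -m crank '[[[0,0,-3,0,140],[0,0,0,0,180],[0,0,0,0,255],[0,0,0,0,255],[0,0,0,0,255]]]'
python3 - <<'E'
from h import *
togo(.5758,-.179,.217,-.112)
E
```

```text
clock: 4.55
eef_pos: [0.5759, -0.1789, 0.2187]
tool_rot: [0.056, 0.998, -0.006, 0.007]
ft_force: [0.6, 0.5, -1.2]
grip_width: 0.0132
clk 4.55 p [ 0.5759 -0.1789  0.2187] yaw -0.1113 tilt 1.06 F [ 0.6  0.5 -1.2] w 0.0132 SHIFT [ 0.1 -0.1  1.7] TURN 0.04
```

```bash
python3 -m crank '[[[0,0,-8,0,255],[0,0,-15,0,255],[0,0,-20,0,255],[0,0,-20,0,255],[0,0,0,0,255]]]'
python3 - <<'E'
from h import *
togo(.5758,-.179,.282,-.112)
save('side','s2.png')
E
```

```text
clock: 5.18
eef_pos: [0.5749, -0.1781, 0.2852]
tool_rot: [0.056, 0.998, -0.007, 0.006]
ft_force: [1.6, -1.2, -1.3]
grip_width: 0.0132
clk 5.17 p [ 0.5749 -0.1781  0.2852] yaw -0.1114 tilt 1.03 F [ 1.6 -1.2 -1.3] w 0.0132 SHIFT [-0.9 -0.8  3.2] TURN 0.03
```

View pics/s2.png

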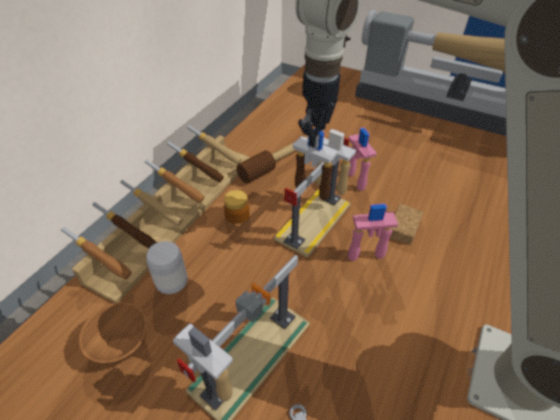

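Held at 13.2 mm and lifted clear. Next, over the stop along the rail.

```bash
python3 -m crank '[[[0,15,0,0,255],[0,25,0,0,255],[0,25,0,0,255],[0,25,0,0,255],[0,25,0,0,255],[0,25,0,0,255],[0,20,0,0,255],[0,10,0,0,255],[0,0,0,0,255]]]'
python3 - <<'E'
from h import *
togo(.486,.0,.285,-.174)
E
```

```text
clock: 6.35
eef_pos: [0.5896, 0.0033, 0.2735]
tool_rot: [0.054, 0.999, -0.005, -0.003]
ft_force: [-0.3, 0.1, -2.5]
grip_width: 0.0132
clk 6.35 p [0.5896 0.0033 0.2735] yaw -0.1086 tilt 0.61 F [-0.3  0.1 -2.5] w 0.0132 SHIFT [102.6 -14.7 -10.9] TURN 3.75
```

```bash
python3 -m crank '[[[20,-5,-10,1,255],[30,-5,-3,1.5,255],[30,-2,0,1.3,255],[15,0,0,0,255],[5,0,0,0,255],[0,0,0,0,255]]]'
python3 - <<'E'
from h import *
togo(.486,.01,.285,-.174)
c,X,h=wmeas('w4.png')
E
```

```text
clock: 7.1
eef_pos: [0.4867, 0.001, 0.2873]
tool_rot: [0.092, 0.996, -0.006, -0.002]
ft_force: [-0.1, 0.2, -2.9]
grip_width: 0.0131
clk 7.1 p [0.4867 0.001  0.2873] yaw -0.1842 tilt 0.73 F [-0.1  0.2 -2.9] w 0.0131 SHIFT [2.3 8.8 2.2] TURN -0.58
```

View pics/w4.png

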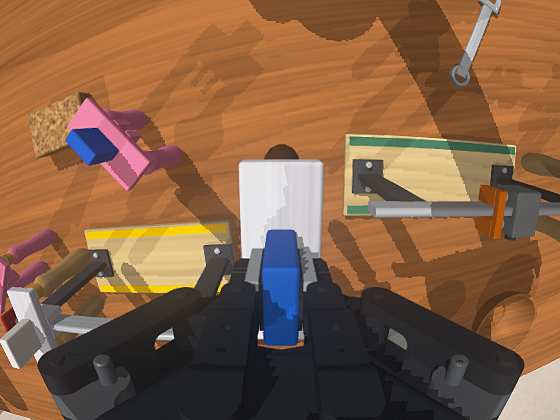

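The carrier is held straight, with its crossbar at (281,205). The drying rail's open end is at (370,208) and the buffer at (488,210). I measure the carrier relative to the rail in this one view.

```bash
cat >> h.py <<'E'
RY=-.174
def rel(name):
    o=bot.get_obs();c,X,h=wmeas(name);p=np.array(o['eef_pos']);R=Rn.from_quat(o['tool_rot']).as_matrix()
    m=(X[:,0]>.45)&(X[:,0]<.62)&(X[:,1]>.05)&(X[:,1]<.17)
    P,d=linefit(X[m&(X[:,2]>.194)&(X[:,2]<.206)&(h[:,1]<90)])
    n=np.array([d[1],-d[0]])   # rail +x
    T=(X-p)@R  # tool coords
    # crossbar top in tool coords: white, z ~ -(.0067)
    b=(h[:,1]<70)&(h[:,2]>120)&(abs(T[:,1])<.03)&(abs(T[:,2]-.0067)<.005)&(T[:,0]>.02)&(T[:,0]<.08)
    q=T[b]; 
    if len(q)>50:
        print('bar n',b.sum(),'far edge toolx',np.percentile(q[:,0],99.5).round(4),'y',np.percentile(q[:,1],[1,99]).round(4),'z',q[:,2].mean().round(4))
        lo,hi=[],[]
        for x in np.arange(.028,.046,.002):
            r=q[abs(q[:,0]-x)<.001][:,1]; lo.append(np.percentile(r,3));hi.append(np.percentile(r,97))
        k=np.polyfit(np.arange(.028,.046,.002),(np.array(lo)+hi)/2,1); print('bar yaw in tool deg',np.degrees(k[0]).round(2),'yc at x=0',k[1].round(4))
        xc=np.percentile(q[:,0],99.5)-.05
    else: xc=0
    C=p+R@np.array([xc,0,.0187]); C0=p+R@np.array([0,0,.0187])
    print('carrier(bar)',C.round(4),'lat off from rail',((C[:2]-P)@n*1000).round(2),'mm (tcp based',((C0[:2]-P)@n*1000).round(2),')')
    w=(h[:,0]>5)&(h[:,0]<17)&(h[:,1]>170)&(X[:,2]>.17)&(X[:,2]<.22)&(X[:,1]>.12)&(X[:,1]<.25)
    ps=(X[m&(X[:,2]>.194)&(X[:,2]<.206)&(h[:,1]<90)][:,:2]-P)@d
    e=ps.min(); 
    s=(X[w][:,:2]-P)@d; print('buffer face s from rail end',np.round((np.percentile(s,[2,10,50])-e)*1000,1),'carrier centre s',((C[:2]-P)@d*1000-e*1000).round(1),'lat of buffer',np.percentile((X[w][:,:2]-P)@n*1000,[2,98]).round(1))
E
python3 - <<'E'
from h import *
togo(.486,.01,.285,-.174)
rel('w5.png')
E
```

```text
clk 7.15 p [0.4869 0.001  0.2873] yaw -0.1842 tilt 0.74 F [ 0.2  0.6 -3. ] w 0.0133 SHIFT [2.6 8.7 2.2] TURN -0.58
n 1164 p [0.5033 0.1151] yaw -0.1711 ends [0.4954 0.0694] [0.5129 0.1705] z 0.199
bar n 5305 far edge toolx 0.0499 y [-0.02    0.0188] z 0.0061
bar yaw in tool deg -0.13 yc at x=0 -0.0005
carrier(bar) [0.4869 0.0007 0.2686] lat off from rail 3.32 mm (tcp based 3.25 )
buffer face s from rail end [106.  106.5 107.4] carrier centre s -69.1 lat of buffer [-19.   20.8]
```

```bash
python3 -m crank '[[[4,10,0,-0.6,255],[0,25,0,0,255],[0,30,0,0,255],[0,25,0,0,255],[0,15,0,0,255],[0,8,0,0,255],[0,0,0,0,255]]]'
python3 - <<'E'
from h import *
togo(.5035,.114,.265,-.174)
rel('w6.png')
E
```

```text
clock: 8.07
eef_pos: [0.5049, 0.1188, 0.2837]
tool_rot: [0.086, 0.996, -0.006, -0.003]
ft_force: [-0.2, 0.1, -1.8]
grip_width: 0.0134
clk 8.07 p [0.5049 0.1188 0.2837] yaw -0.1717 tilt 0.81 F [-0.2  0.1 -1.8] w 0.0134 SHIFT [ 0.4 -4.7 18.8] TURN 0.13
n 608 p [0.5052 0.1246] yaw -0.1773 ends [0.4955 0.0701] [0.5135 0.1705] z 0.1992
bar n 5284 far edge toolx 0.0499 y [-0.02    0.0187] z 0.0061
bar yaw in tool deg -0.53 yc at x=0 -0.0002
carrier(bar) [0.5048 0.1185 0.265 ] lat off from rail 0.65 mm (tcp based 0.57 )
buffer face s from rail end [105.8 106.  107.8] carrier centre s 49.3 lat of buffer [-20.   19.8]
```

View pics/w6.png

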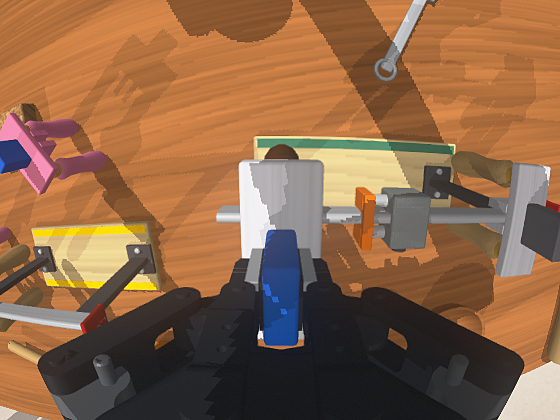

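```bash
python3 -m crank '[[[1,-2,15,0,255],[0,-2,12,0,255],[0,0,3,0,255],[0,0,0,0,255]]]'
python3 - <<'E'
from h import *
togo(.5042,.118,.2187,-.174)
rel('w7.png')
E
```

```text
clock: 8.62
eef_pos: [0.503, 0.1117, 0.2536]
tool_rot: [0.088, 0.996, -0.007, -0.003]
ft_force: [-0.5, 0.6, -3.8]
grip_width: 0.0133
clk 8.62 p [0.503  0.1117 0.2536] yaw -0.1759 tilt 0.81 F [-0.5  0.6 -3.8] w 0.0133 SHIFT [-0.2  6.9 34.8] TURN -0.11
n 908 p [0.506  0.1307] yaw -0.1725 ends [0.4955 0.0703] [0.513  0.1706] z 0.1991
bar n 5300 far edge toolx 0.0499 y [-0.02    0.0187] z 0.0061
bar yaw in tool deg -0.09 yc at x=0 -0.0005
carrier(bar) [0.503  0.1115 0.2349] lat off from rail 0.27 mm (tcp based 0.2 )
buffer face s from rail end [105.7 105.9 107.1] carrier centre s 41.8 lat of buffer [-19.4  20.3]
```

```bash
python3 -m crank '[[[0,0,5,0,255],[0,0,5,0,255]]]'
python3 - <<'E'
from h import *
togo(.503,.1115,.2187,-.174)
E
```

```text
clock: 8.93
eef_pos: [0.5038, 0.1118, 0.2444]
tool_rot: [0.088, 0.996, -0.006, -0.001]
ft_force: [-0.3, 0.4, -3.0]
grip_width: 0.0132
clk 8.93 p [0.5038 0.1118 0.2444] yaw -0.176 tilt 0.72 F [-0.3  0.4 -3. ] w 0.0132 SHIFT [ 0.7 -0.1 25.7] TURN -0.11
```

```bash
python3 -m crank '[[[0.7,0,4,0,255],[0,0,3,0,255]]]'
python3 - <<'E'
from h import *
togo(.503,.1115,.2187,-.174)
rel('w8.png')
E
```

```text
clock: 9.18
eef_pos: [0.5029, 0.1119, 0.2367]
tool_rot: [0.088, 0.996, -0.006, -0.002]
ft_force: [0.4, -0.4, -3.9]
grip_width: 0.0137
clk 9.18 p [0.5029 0.1119 0.2367] yaw -0.1756 tilt 0.74 F [ 0.4 -0.4 -3.9] w 0.0137 SHIFT [-0.2 -0.2 18. ] TURN -0.09
n 1207 p [0.5056 0.1289] yaw -0.1772 ends [0.4951 0.0701] [0.513  0.1703] z 0.1991
bar n 5290 far edge toolx 0.0499 y [-0.02    0.0188] z 0.0061
bar yaw in tool deg -0.5 yc at x=0 -0.0003
carrier(bar) [0.5029 0.1117 0.218 ] lat off from rail 0.4 mm (tcp based 0.34 )
buffer face s from rail end [106.  106.2 107.3] carrier centre s 42.3 lat of buffer [-19.4  20.4]
```

The legs are astride and there is no force. I carry on lowering.

```bash
python3 -m crank '[[[0,0,5,0,255],[0,0,4,0,255],[0,0,2,0,255]]]'
python3 - <<'E'
from h import *
togo(.503,.1115,.2187,-.174)
E
```

```text
clock: 9.6
eef_pos: [0.5027, 0.1118, 0.2245]
tool_rot: [0.088, 0.996, -0.006, -0.002]
ft_force: [-1.3, -0.8, -3.0]
grip_width: 0.0134
clk 9.6 p [0.5027 0.1118 0.2245] yaw -0.1756 tilt 0.76 F [-1.3 -0.8 -3. ] w 0.0134 SHIFT [-0.3 -0.1  5.8] TURN -0.09
```

```bash
python3 -m crank '[[[0,0,3,0,255],[0,0,1,0,255]]]'
python3 - <<'E'
from h import *
togo(.503,.1115,.2187,-.174)
rel('w9.png')
E
```

```text
clock: 9.85
eef_pos: [0.5027, 0.1117, 0.2202]
tool_rot: [0.088, 0.996, -0.006, -0.002]
ft_force: [0.4, -0.1, -3.1]
grip_width: 0.0135
clk 9.85 p [0.5027 0.1117 0.2202] yaw -0.1756 tilt 0.76 F [ 0.4 -0.1 -3.1] w 0.0135 SHIFT [-0.3 -0.1  1.5] TURN -0.09
n 1534 p [0.5051 0.1269] yaw -0.1779 ends [0.4949 0.0704] [0.513  0.1707] z 0.199
bar n 5318 far edge toolx 0.0499 y [-0.02    0.0188] z 0.0061
bar yaw in tool deg 0.09 yc at x=0 -0.0006
carrier(bar) [0.5027 0.1115 0.2015] lat off from rail 0.37 mm (tcp based 0.31 )
buffer face s from rail end [105.6 105.9 106.8] carrier centre s 41.8 lat of buffer [-19.3  20.4]
```

```bash
python3 -m crank '[[[0,0,0,0,255],[0,0,0,0,255],[0,5,0,0,255],[0,5,0,0,255]]]'
python3 - <<'E'
from h import *
togo(.505,.123,.2207,-.174)
E
```

```text
clock: 10.4
eef_pos: [0.5048, 0.122, 0.2205]
tool_rot: [0.088, 0.996, -0.006, -0.001]
ft_force: [-0.9, -0.2, -1.3]
grip_width: 0.0134
clk 10.4 p [0.5048 0.122  0.2205] yaw -0.1762 tilt 0.72 F [-0.9 -0.2 -1.3] w 0.0134 SHIFT [-0.   1.  -0.2] TURN -0.13
```

```bash
python3 -m crank '[[[0.4,5,0,0,255],[0,5,0,0,255],[0,5,0,0,255],[0,4,0,0,255],[0,2,0,0,255]]]'
python3 - <<'E'
from h import *
togo(.508,.143,.2207,-.174)
rel('w10.png')
E
```

```text
clock: 11.02
eef_pos: [0.5085, 0.1449, 0.2201]
tool_rot: [0.087, 0.996, -0.006, -0.001]
ft_force: [0.3, -0.8, -1.9]
grip_width: 0.0137
clk 11.03 p [0.5085 0.1449 0.2201] yaw -0.1751 tilt 0.72 F [ 0.3 -0.8 -1.9] w 0.0137 SHIFT [ 0.1 -2.  -0.6] TURN -0.06
n 1462 p [0.5009 0.1035] yaw -0.1783 ends [0.4949 0.07  ] [0.513  0.1702] z 0.1991
bar n 5313 far edge toolx 0.0499 y [-0.02    0.0188] z 0.0061
bar yaw in tool deg 0.81 yc at x=0 -0.0011
carrier(bar) [0.5084 0.1447 0.2014] lat off from rail 0.09 mm (tcp based 0.02 )
buffer face s from rail end [106.3 106.5 109.3] carrier centre s 75.9 lat of buffer [-19.2  19.8]
```

View pics/w10.png

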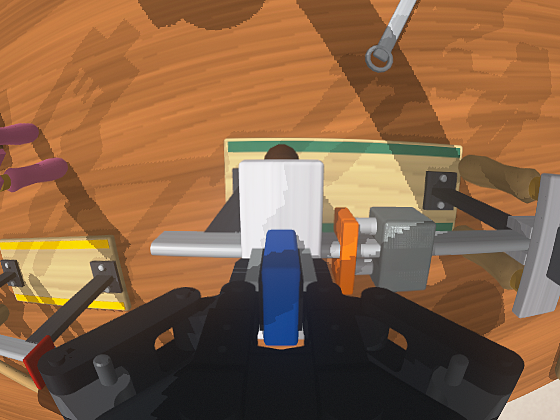

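The gap to the buffer is about 11 mm. I approach it in small steps.

```bash
python3 -m crank '[[[0,4,0,0,255],[0,2,0,0,255],[0,0,0,0,255]]]'
python3 - <<'E'
from h import *
togo(.5105,.1535,.2205,-.174)
rel('w11.png')
E
```

```text
clock: 11.45
eef_pos: [0.5096, 0.1513, 0.22]
tool_rot: [0.087, 0.996, -0.006, -0.001]
ft_force: [0.8, 0.1, -3.6]
grip_width: 0.013
clk 11.45 p [0.5096 0.1513 0.22  ] yaw -0.1752 tilt 0.71 F [ 0.8  0.1 -3.6] w 0.013 SHIFT [-0.5  2.3 -0.5] TURN -0.07
n 1491 p [0.5005 0.1012] yaw -0.1767 ends [0.495  0.0702] [0.5055 0.1288] z 0.199
bar n 5306 far edge toolx 0.0499 y [-0.02    0.0188] z 0.0061
bar yaw in tool deg -0.18 yc at x=0 -0.0005
carrier(bar) [0.5096 0.151  0.2013] lat off from rail 0.13 mm (tcp based 0.07 )
buffer face s from rail end [106.2 106.7 110.2] carrier centre s 82.2 lat of buffer [-19.2  14. ]
```

```bash
python3 -m crank '[[[0,3,0,0,255],[0,0,0,0,255]]]'
python3 -m crank '[[[0,1.5,0,0,255]]]'
python3 -m crank '[[[0,1.5,0,0,255]]]'
python3 - <<'E'
from h import *
togo(.5105,.1535,.2205,-.174)
rel('w12.png')
E
```

```text
clock: 11.75
eef_pos: [0.5101, 0.1542, 0.22]
tool_rot: [0.088, 0.996, -0.006, -0.001]
ft_force: [0.2, 0.8, -3.1]
grip_width: 0.0132
clock: 11.88
eef_pos: [0.5104, 0.1556, 0.22]
tool_rot: [0.088, 0.996, -0.006, -0.001]
ft_force: [-0.1, 0.5, -2.9]
grip_width: 0.0129
clock: 12.0
eef_pos: [0.5104, 0.156, 0.22]
tool_rot: [0.088, 0.996, -0.007, -0.001]
ft_force: [-1.0, -6.3, -0.2]
grip_width: 0.0132
clk 12.0 p [0.5104 0.156  0.22  ] yaw -0.1763 tilt 0.87 F [-1.  -6.3 -0.2] w 0.0132 SHIFT [-0.5 -2.4 -0.5] TURN -0.13
n 1584 p [0.501  0.1037] yaw -0.1758 ends [0.495  0.0701] [0.5062 0.1334] z 0.199
bar n 5291 far edge toolx 0.0499 y [-0.0201  0.0187] z 0.0061
bar yaw in tool deg -0.46 yc at x=0 -0.0004
carrier(bar) [0.5104 0.1557 0.2013] lat off from rail 0.2 mm (tcp based 0.15 )
buffer face s from rail end [107.  107.8 111. ] carrier centre s 87.0 lat of buffer [-18.9   9.4]
```

Contact at TCP y of about 0.156 with 6.3 N, which matches the camera's face estimate. I push in 6 mm more in small steps.

```bash
python3 -m crank '[[[0,2,0,0,255]]]'
python3 -m crank '[[[0,2,0,0,255]]]'
python3 -m crank '[[[0,1.5,0,0,255]]]'
python3 - <<'E'
from h import *
togo(.5113,.1617,.2205,-.174)
rel('w13.png')
E
```

```text
clock: 12.18
eef_pos: [0.5105, 0.1563, 0.2201]
tool_rot: [0.088, 0.996, -0.009, -0.002]
ft_force: [-2.0, -6.9, -0.4]
grip_width: 0.0136
clock: 12.3
eef_pos: [0.5105, 0.1565, 0.2201]
tool_rot: [0.089, 0.996, -0.011, -0.002]
ft_force: [-1.4, -6.3, -1.6]
grip_width: 0.0136
clock: 12.42
eef_pos: [0.5105, 0.1566, 0.2202]
tool_rot: [0.089, 0.996, -0.013, -0.002]
ft_force: [-0.7, -5.5, -1.3]
grip_width: 0.0135
clk 12.43 p [0.5105 0.1566 0.2202] yaw -0.179 tilt 1.45 F [-0.7 -5.5 -1.3] w 0.0135 SHIFT [ 0.1  5.2 -0.4] TURN -0.29
n 1571 p [0.501  0.1037] yaw -0.1727 ends [0.4951 0.0701] [0.5063 0.1338] z 0.199
bar n 5297 far edge toolx 0.0499 y [-0.0201  0.0186] z 0.0061
bar yaw in tool deg -0.12 yc at x=0 -0.0007
carrier(bar) [0.5105 0.1561 0.2015] lat off from rail 0.32 mm (tcp based 0.27 )
buffer face s from rail end [107.6 108.3 111.5] carrier centre s 87.4 lat of buffer [-18.7   9.4]
```

```bash
python3 -m crank '[[[0,4,0,0,255]]]'
python3 - <<'E'
from h import *
togo(.5113,.1617,.2205,-.174)
rel('w14.png')
E
```

```text
clock: 12.6
eef_pos: [0.5108, 0.1583, 0.2203]
tool_rot: [0.09, 0.996, -0.015, -0.002]
ft_force: [-1.2, -8.0, 0.5]
grip_width: 0.0135
clk 12.6 p [0.5108 0.1583 0.2203] yaw -0.1801 tilt 1.72 F [-1.2 -8.   0.5] w 0.0135 SHIFT [ 0.1  3.4 -0.3] TURN -0.35
n 1593 p [0.5011 0.1043] yaw -0.1723 ends [0.4952 0.0703] [0.5065 0.1355] z 0.199
bar n 5304 far edge toolx 0.0499 y [-0.0202  0.0185] z 0.0061
bar yaw in tool deg -1.02 yc at x=0 -0.0001
carrier(bar) [0.5108 0.1578 0.2016] lat off from rail 0.36 mm (tcp based 0.3 )
buffer face s from rail end [109.  109.8 113. ] carrier centre s 88.8 lat of buffer [-18.8   9.8]
```

```bash
python3 -m crank '[[[0,4,0,0.3,255]]]'
python3 - <<'E'
from h import *
togo(.5113,.1617,.2205,-.174)
rel('w15.png')
E
```

```text
clock: 12.78
eef_pos: [0.5112, 0.1603, 0.2203]
tool_rot: [0.093, 0.996, -0.017, -0.002]
ft_force: [-2.0, -8.3, -0.2]
grip_width: 0.0131
clk 12.78 p [0.5112 0.1603 0.2203] yaw -0.1864 tilt 1.99 F [-2.  -8.3 -0.2] w 0.0131 SHIFT [ 0.2  1.4 -0.3] TURN -0.71
n 1606 p [0.5013 0.1058] yaw -0.1737 ends [0.495  0.0702] [0.5068 0.1374] z 0.199
bar n 5300 far edge toolx 0.0499 y [-0.0201  0.0186] z 0.0061
bar yaw in tool deg -0.63 yc at x=0 -0.0004
carrier(bar) [0.5111 0.1596 0.2016] lat off from rail 0.42 mm (tcp based 0.34 )
buffer face s from rail end [111.1 111.8 115. ] carrier centre s 90.8 lat of buffer [-18.8  10. ]
```

```bash
python3 -m crank '[[[0,3,0,-0.4,255]]]'
python3 - <<'E'
from h import *
togo(.5113,.1617,.2205,-.174)
rel('w16.png')
E
```

```text
clock: 12.95
eef_pos: [0.5115, 0.1617, 0.2203]
tool_rot: [0.09, 0.996, -0.019, -0.002]
ft_force: [-0.8, -5.8, 0.7]
grip_width: 0.0132
clk 12.95 p [0.5115 0.1617 0.2203] yaw -0.1802 tilt 2.19 F [-0.8 -5.8  0.7] w 0.0132 SHIFT [ 0.2 -0.1 -0.2] TURN -0.36
n 1659 p [0.5015 0.1066] yaw -0.1736 ends [0.4951 0.0702] [0.5071 0.1387] z 0.199
bar n 5299 far edge toolx 0.0499 y [-0.0201  0.0186] z 0.0061
bar yaw in tool deg -0.28 yc at x=0 -0.0005
carrier(bar) [0.5115 0.161  0.2016] lat off from rail 0.42 mm (tcp based 0.37 )
buffer face s from rail end [112.6 113.3 116.6] carrier centre s 92.3 lat of buffer [-18.9   9.6]
```

Buffer in by about 6 mm, by both face position and TCP travel. I hold, lower slightly, then open just enough.

```bash
python3 -m crank '[[[0,0,0,0,255],[0,0,1,0,255],[0,0,0,0,255]]]'
python3 - <<'E'
from h import *
togo(.5113,.1617,.2190,-.174)
rel('w17.png')
E
```

```text
clock: 13.38
eef_pos: [0.5116, 0.1619, 0.2193]
tool_rot: [0.09, 0.996, -0.019, -0.002]
ft_force: [-0.8, -2.0, -3.2]
grip_width: 0.0133
clk 13.38 p [0.5116 0.1619 0.2193] yaw -0.1803 tilt 2.15 F [-0.8 -2.  -3.2] w 0.0133 SHIFT [ 0.2 -0.3  0.3] TURN -0.36
n 1686 p [0.5015 0.1067] yaw -0.1747 ends [0.495 0.07 ] [0.5072 0.139 ] z 0.199
bar n 5311 far edge toolx 0.0499 y [-0.0201  0.0187] z 0.0061
bar yaw in tool deg -0.34 yc at x=0 -0.0004
carrier(bar) [0.5115 0.1612 0.2006] lat off from rail 0.38 mm (tcp based 0.29 )
buffer face s from rail end [112.9 113.7 117. ] carrier centre s 92.7 lat of buffer [-18.9  10. ]
```

```bash
python3 -m crank '[[[0,0,0,0,225],[0,0,0,0,200],[0,0,0,0,170],[0,0,0,0,145],[0,0,0,0,145]]]'
python3 - <<'E'
from h import *
togo(.5113,.1617,.2190,-.174)
save('wrist','w18.png')
E
```

```text
clock: 14.05
eef_pos: [0.5129, 0.164, 0.221]
tool_rot: [0.089, 0.996, -0.016, -0.0]
ft_force: [-0.1, 0.9, 1.0]
grip_width: 0.0371
clk 14.05 p [0.5129 0.164  0.221 ] yaw -0.1792 tilt 1.87 F [-0.1  0.9  1. ] w 0.0371 SHIFT [ 1.2 -2.5  2.1] TURN -0.3
```

View pics/w18.png

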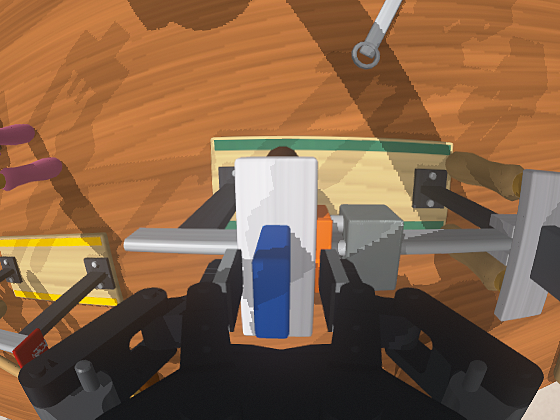

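Released, and the tab sits between the fingers. I recentre and rise straight up.

```bash
python3 -m crank '[[[0,-3,-3,0,145],[0,-0.5,-8,0,145],[0,-0.5,-14,0,145]]]'
python3 - <<'E'
from h import *
togo(.5113,.1620,.28,-.174)
E
python3 -m crank '[[[0,-0.5,-20,0,145],[0,0,-25,0,145],[0,0,-30,0,145],[0,0,-30,0,145],[0,0,-10,0,145],[0,0,0,0,145]]]'
python3 - <<'E'
from h import *
togo(.5113,.1620,.28,-.174)
c,X,h=wmeas('w19.png')
m=(X[:,0]>.45)&(X[:,0]<.62)&(X[:,1]>.05)&(X[:,1]<.135)
P,d=linefit(X[m&(X[:,2]>.194)&(X[:,2]<.206)&(h[:,1]<90)]);n=np.array([d[1],-d[0]])
b=(h[:,1]<70)&(X[:,2]>.206)&(X[:,2]<.218)&(abs(X[:,1]-.16)<.032)&(abs(X[:,0]-.512)<.07)
r=cv2.minAreaRect((X[b][:,:2]*1000).astype(np.float32));print(b.sum(),r,'lat',(np.array(r[0])/1000-P)@n,'z',X[b][:,2].mean(),X[b][:,2].std())
w=(h[:,0]>5)&(h[:,0]<17)&(h[:,1]>170)&(X[:,2]>.17)&(X[:,2]<.22)&(X[:,1]>.12)&(X[:,1]<.25)
e=((X[m&(X[:,2]>.194)&(X[:,2]<.206)&(h[:,1]<90)][:,:2]-P)@d).min();s=(X[w][:,:2]-P)@d
print('buf',(np.percentile(s,[2,10,50,98])-e).round(4),'car s',((np.array(r[0])/1000-P)@d-e).round(4))
save('side','s3.png');save('scene','c3.png')
E
```

```text
clock: 14.48
eef_pos: [0.5116, 0.1605, 0.2467]
tool_rot: [0.089, 0.996, -0.017, -0.001]
ft_force: [-0.2, 0.4, -0.4]
grip_width: 0.0369
clk 14.47 p [0.5116 0.1605 0.2467] yaw -0.1793 tilt 1.91 F [-0.2  0.4 -0.4] w 0.0369 SHIFT [  0.6   0.3 -33.4] TURN -0.3
clock: 15.22
eef_pos: [0.5128, 0.1639, 0.3715]
tool_rot: [0.09, 0.996, -0.015, 0.003]
ft_force: [-0.2, -0.4, -0.9]
grip_width: 0.0368
clk 15.22 p [0.5128 0.1639 0.3715] yaw -0.1799 tilt 1.74 F [-0.2 -0.4 -0.9] w 0.0368 SHIFT [ 1.8  0.6 91.5] TURN -0.34
n 531 p [0.5015 0.1029] yaw -0.1823 ends [0.4954 0.0699] [0.5075 0.1352] z 0.1992
3395 ((511.0616760253906, 160.91929626464844), (39.86267852783203, 99.13491821289062), 79.84785461425781) lat -0.0011113476001758397 z 0.21215147503791879 0.0009243159003101581
buf [0.1129 0.1135 0.1164 0.12  ] car s 0.0924
```

View pics/w19.png

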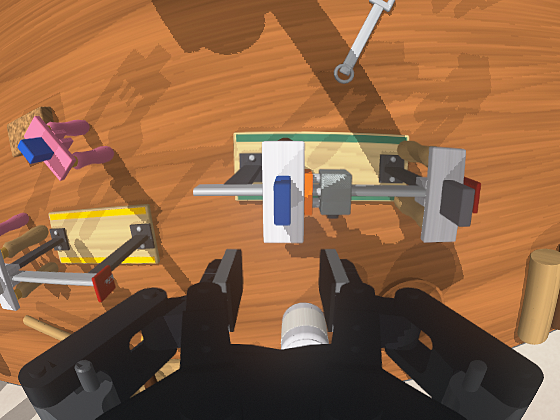

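View pics/s3.png

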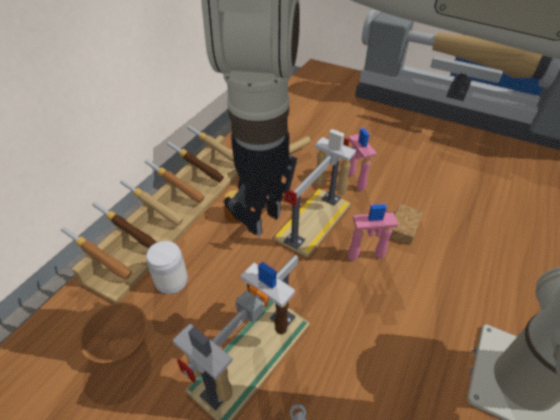

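The carrier hangs straight at wrist (283,190) against the orange buffer (309,188). Crossbar top z is 0.212, so the ceiling is at 0.200. Lateral offset is about 1 mm and yaw matches the rail. The buffer face has moved 6 to 7 mm and the arm is clear. Handing in.

Run:
```python
from h import *
o=bot.get_obs();print(o['clock'],np.abs(o['joint_vel']).max(),o['ft_force'])
print(bot.job_done())
```

```text
15.375 0.008178670516858446 [-0.27044651 -0.02697477 -0.79423384]
the job is handed in; nothing more can be done
None
```

The blue carrier is hanging released on the drying rail, with the orange buffer pushed in about 6.5 mm. I handed the job in at 15.4 s; no verdict is reported.

- **What I did:** I gripped the blue tab and lifted the carrier over the red stop with at least 10 mm under its legs, going by the heights read before and after the pass. I then lowered it from above onto the open part of the drying rail and slid it into the buffer. I pushed in small steps, with the force reading staying between 6 and 9 N, and let go.
- **Last checks:** The slot ceiling sits at z of about 0.200 m. The carrier is about 1 mm off the rail's centre line, and its direction is within 0.01 rad of the rail's. Its centre is 92 mm from the open end, which is about 58 mm before mid rail. The arm was about 0.11 m above the tab and still. The other carriers and the tin looked unmoved in the pictures, but I did not measure them again.
- **What disagreed:** The two ways of measuring the buffer gave slightly different results. The camera showed its face move from 106.5 to 113.5 mm (7 mm), while the tool's travel after contact was about 6 mm. Both are within 3 to 9 mm.
- **Drift:** The tool also drifted to about 2° of tilt during the push. After release the crossbar measured level.

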